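# Lock the dust pipe into its bench outlet

## Task

Set up dust extraction for sanding: take the thick grey pipe out of its wooden stand and push it nose-down into the wide-mouthed metal outlet until it clicks and its shoulder sits on the rim, then let go. Leave the slim pipe in its stand.

Things in the scene. Friction and masses are not known exactly. Their poses are not given: they have to be found in the camera images.
- wide_pipe_grip (a point): Centre of the barrel of the loose thick grey pipe, 146 mm tall, 0.10-0.16 kg, upright in a wooden stand 64 mm high. From the nose up: taper 18 to 34 mm wide, 34 mm shank with a groove, shoulder disc 54 mm wide (its underside 60 mm above the nose end, resting on the stand), barrel 32 mm wide, 80 mm long. Point: 106 mm above nose end, 40 below top. z up; yaw no matter. Raise 65 mm to clear the stand.
- wide_port_mouth (a point): Centre of the wide fixed metal outlet's mouth, at its rim, 90 mm above the bench; z up. Bell-mouthed socket, at the rim 58 mm wide outside, 48 inside, narrowing over 26 mm to a 38 mm bore; 100 mm square flange. Sprung balls 33 mm down resist the pipe with 5 to 15 N, more than its weight, then snap into its groove as its shoulder meets the rim. Then the barrel's centre is 46 mm above this point.
- slim_pipe_grip (a point): Centre of the barrel of the slim grey pipe, not to be used: barrel 20 mm wide, 55 mm long, above a shoulder disc 42 mm wide. It stands in a wooden stand like the other's, its top 125 mm above the bench. This point is 27.5 mm below its top; z up.
- narrow_port_mouth (a point): Centre of the narrow metal outlet's mouth, at its rim, 90 mm above the bench; z up. Not to be used. Like the wide outlet, but at the rim 44 mm wide outside and 34 mm inside, with a 24 mm bore, too small for the thick pipe.
Mind the look-alikes: they are no part of the job. What is shaped like the part that bears wide_pipe_grip but purple is not meant. What is shaped like the part that bears wide_port_mouth but pink is not meant.

How it is judged:
By the outcome, as a careful person would: the job done as asked, in the order asked, and still so for the second after the job is handed in, with the robot touching nothing.
It also fails if it takes over 42 s, if anything falls off the work surface, if the arm or the gripper's body presses on something with over 40 N, if the wrist force passes 120 N, or if a joint passes its speed limit or range.

## Robot

A 6-joint arm with a two-finger parallel gripper is mounted at the origin on the work surface. World frame = base frame: x ahead of the robot, y to its left, z up, the work surface at z = 0. Lengths are in mm, angles in rad, forces in N, time in s.
With the tool pointing down it reaches from about 250 to 775 mm from the base axis. Payload 4 kg.
Tool frame: the origin (TCP) lies midway between the tips of the shut fingers; the grasp point (between the pads) lies 19 mm behind it (hold_point_z is the distance from the TCP to the grasp point, in mm); x points along the fingers, y is the direction in which the jaws open and shut, and the axes are right-handed (so a half turn about x gives the same grasp; the last joint's range is limited). The gripper opens to 94 mm and grips with 3 to 60 N. Pads are 16 mm wide; open, the fingers measure 119 mm over their backs; the gripper's body (75 mm by 177 mm) begins 78 mm behind the grasp point.
Start: joints at [1.023, 0.087, 1.371, -0, 1.684, -0.103], TCP at [236.665, 496.498, 205.506] pointing down, gripper open.
Joint ranges: [-3.1, 3.1], [-0.76, 2.03], [0.27, 2.55], [-1.08, 4.22], [0.17, 2.65], [-2.57, 2.57]. Speed limits (rad/s): [2.79, 2.79, 3.14, 3.14, 3.14, 3.14].

## Interface

Orientations are given as a 3x3 rotation matrix whose columns are the frame's x, y, z axes.
In Python, from cell import state, grab_frame, camera_info, close_job, hold_point_z gives the robot as it stands. The module is installed in compiled form; this text tells all that it offers.
- The arm moves only by the tool arm_command, never from a script. Its argument "moves" is a list of rows, each an object with "slide": the shift along the tool's x, y, z in units of 30 mm (1.0 is 30 mm), a list of three; "twist": the turn, a rotation vector about the tool's x, y, z in units of 8 degrees (1.0 is 8 degrees), a list of three. In form: [{"slide": [x, y, z], "twist": [rx, ry, rz]}, ...]. A call has 1 to 8 rows; each row shifts and turns the commanded pose from where the row before left it, along the tool's axes as they then stand; what a row does not reach is not made up. A row lasts 1/8 s, in which the tool goes at most 62.5 mm and 10.7 degrees, less where a joint would pass 70% of its speed; a pose out of reach is approached as far as the arm can. A call is refused whole if a number of a shift passes 1 or a number of a turn 1, either way. A call with a gripper value outside its range is refused whole. "gripper" is the opening, from 0 (shut) to 1 (fully open), set as the call begins (left out, the last holds). The fingers move at their own pace and stop on an object; "force" is the grip in N (left out, the last holds). Time passes only in rows, so rows that do not move let the fingers close. It gives the time, the measured TCP pose, the force and the opening at its end, in the units of the state.
- state(): the state, without advancing time (a new reading comes with each control period).
- grab_frame(name): name is "scene" or "top" or "wrist"; returns the picture (420x560x3 uint8, red, green, blue); there is no depth.
- camera_info(name): a dict with "mtx" (3x3 intrinsics, pixels), "origin" and "orientation" of the camera in the world. Camera axes: x right, y down, z forward; pixel columns grow to the right and rows downward; lengths in mm; the calibration is good to about 2 mm. A picture is of the moment at which its call begins: read the wrist's pose just before it. camera_info takes no time and is no camera call; for the wrist camera it gives the pose at the moment of the call.
- close_job(): hands the job in, once; it reports no verdict.
The state is a dict: "t": time; "joint_positions": joint angles; "qvel": joint speeds; "effort": joint torques, N m; "position": TCP position; "tcp_rot": TCP orientation; "contact_force": force on the tool from outside, world axes, zero at the start; "torque": the same for the moment, N m; "finger_gap": opening from 0.0 (shut) to 1.0 (fully open).
Only numpy, scipy, OpenCV 4.12 (cv2) and the standard library are available. Lean on these libraries where they do the work, as an engineer would, in place of code of your own. Each camera call takes 0.05 s, during which the arm holds its last target.

## Working session

There is one attempt and no reset: what is moved stays moved. The work goes in short steps, Python scripts to look and compute and a tool call to move; the robot and the scene stay as the last step left them, time stands still between calls to the robot, and variables do not carry over. Pictures are saved under pics/ and viewed, and the job is handed in when it is done.

Besides the shell and the picture viewer there is one more tool, called after ">>>" as a command line: name --argument value ..., lists and objects as JSON in quotes. arm_command: Moves the arm, as the interface text tells. Its arguments: {"type":"object","properties":{"moves":{"type":"array","items":{"type":"object","properties":{"slide":{"type":"array","items":{"type":"number"}},"twist":{"type":"array","items":{"type":"number"}}}}},"gripper":{"type":"number"},"force":{"type":"number"}},"required":["moves"]}

```bash
mkdir -p pics; python3 - <<'E'
from cell import *
import cv2
s=state();print(s['t'],s['position'],s['tcp_rot'],s['finger_gap'],hold_point_z)
for n in('scene','top','wrist'):
    c=camera_info(n);print(n,c)
    cv2.imwrite(f'pics/{n}0.png',cv2.cvtColor(grab_frame(n),cv2.COLOR_RGB2BGR))
E
```

```text
0.0 [236.37528725 495.99841303 204.32175902] [[-1.11724075e-03  4.30246701e-01  9.02710656e-01]
 [-1.90816144e-03  9.02708659e-01 -4.30248111e-01]
 [-9.99997555e-01 -2.20320839e-03 -1.87562732e-04]] 1.0003574246919926 18.8
scene {'mtx': array([[436.1065819 ,   0.        , 277.25013904],
       [  0.        , 436.1065819 , 210.96958633],
       [  0.        ,   0.        ,   1.        ]]), 'origin': array([1344.17080209, -340.62544966,  985.69280377]), 'orientation': array([[ 0.4096506 ,  0.67410933, -0.61462428],
       [ 0.91206371, -0.31599435,  0.26131851],
       [-0.01806056, -0.66762578, -0.74427793]])}
top {'mtx': array([[399.04672191,   0.        , 281.14993759],
       [  0.        , 399.04672191, 210.36318891],
       [  0.        ,   0.        ,   1.        ]]), 'origin': array([513.13041397, -44.46745643, 967.52267064]), 'orientation': array([[ 0.00736752, -0.99285247,  0.11912047],
       [-0.99981565, -0.00520169,  0.01848258],
       [-0.01773085, -0.11923468, -0.99270777]])}
wrist {'mtx': array([[306.06699866,   0.        , 281.72358865],
       [  0.        , 306.06699866, 213.70893872],
       [  0.        ,   0.        ,   1.        ]]), 'origin': array([176.14271567, 525.7631568 , 384.80167826]), 'orientation': array([[ 0.43049738,  0.8779345 ,  0.20953047],
       [ 0.90259028, -0.41830563, -0.10174084],
       [-0.00167402,  0.23291933, -0.97249462]])}
```

View pics/scene0.png

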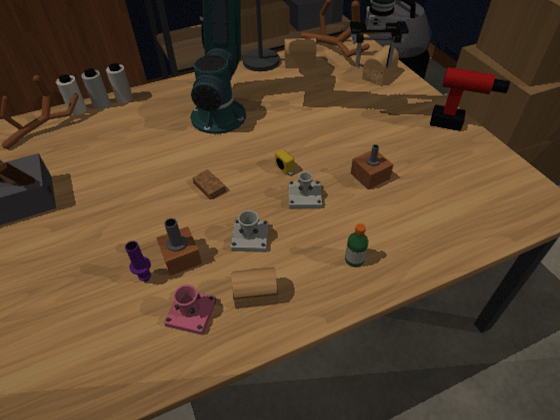

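View pics/top0.png

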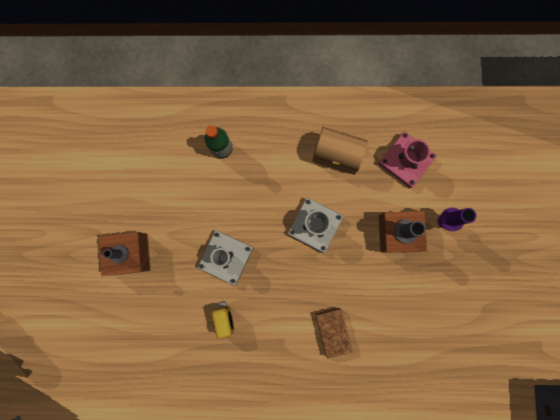

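View pics/wrist0.png

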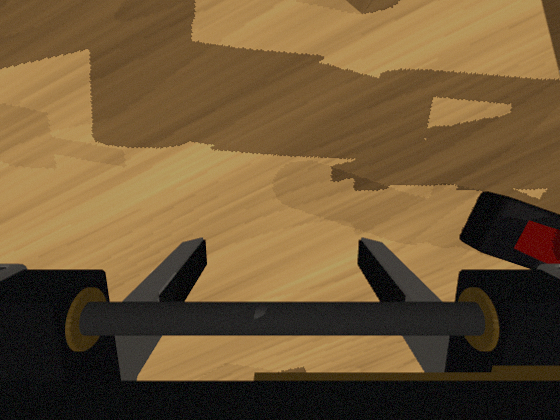

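Candidates for the pipe:
- Thick grey pipe in a stand, top (416,228) / scene (173,230).
- Slim grey pipe in a stand, top (107,253) / scene (374,152).
- Purple look-alike, top (467,215) / scene (135,250).

Candidates for the outlet:
- Wide metal outlet, top (317,223) / scene (248,222).
- Narrow metal outlet, top (221,258) / scene (305,180).
- Pink look-alike, top (416,151) / scene (185,297).

I choose the thick grey pipe and the wide metal outlet. I'll check both in a close crop.

```bash
python3 - <<'E'
import cv2,numpy as np
t=cv2.imread('pics/top0.png');s=cv2.imread('pics/scene0.png')
a=cv2.resize(t[180:270,280:480],None,fx=4,fy=4,interpolation=cv2.INTER_CUBIC)
b=cv2.resize(s[200:290,120:320],None,fx=4,fy=4,interpolation=cv2.INTER_CUBIC)
cv2.imwrite('pics/a.png',cv2.convertScaleAbs(a[:,:800],alpha=1.6));cv2.imwrite('pics/b.png',cv2.convertScaleAbs(b,alpha=1.6))
E
```

```text
(no output)
```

View pics/a.png

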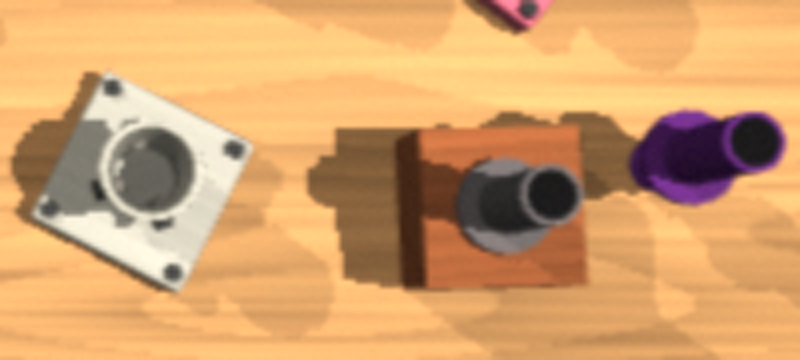

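View pics/b.png

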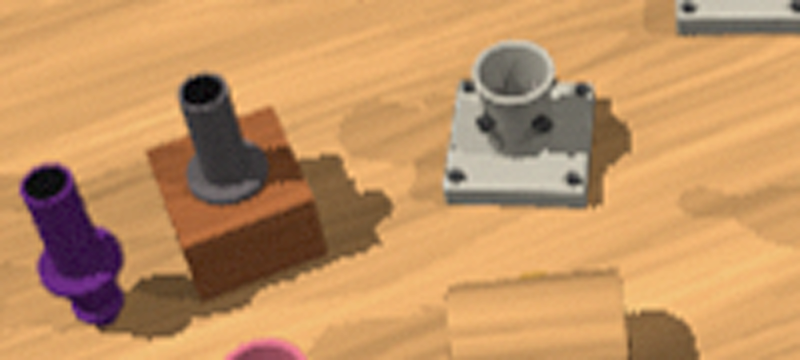

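Top crop: the chosen pipe is dark grey with a pale shoulder, in a red-brown stand, top rim centre at about (551,195) in the crop. The wide outlet's rim centre is at (149,170). Scene crop: pipe top at (205,90), outlet rim at (513,71). Next I'll cast rays.

```bash
cat > h.py <<'E'
import numpy as np,cv2
from cell import *
def ray(c,px):
    d=c['orientation']@np.linalg.inv(c['mtx'])@np.array([px[0],px[1],1.]);return c['origin'],d/np.linalg.norm(d)
def plane(c,px,z):
    o,d=ray(c,px);return o+d*(z-o[2])/d[2]
def tri(*rs):
    A=0;b=0
    for o,d in rs:
        P=np.eye(3)-np.outer(d,d);A=A+P;b=b+P@o
    return np.linalg.solve(A,b)
def px(c,p):
    q=c['mtx']@c['orientation'].T@(np.array(p)-c['origin']);return q[:2]/q[2]
E
python3 - <<'E'
from h import *
T,S=camera_info('top'),camera_info('scene')
for n,a,b,z in(('port',(149,170),(513,71),90),('pipe',(551,195),(205,90),150)):
    a=np.array(a)/4-.375+[280,180];b=np.array(b)/4-.375+[120,200]
    print(n,plane(T,a,z),plane(S,b,z),tri(ray(T,a),ray(S,b)))
s=state();print(s['t'],s['position'])
E
```

```text
port [ 592.734583   -107.06685823   90.        ] [ 591.89862382 -108.34344462   90.        ] [ 592.45799036 -107.7419563    90.34356612]
pipe [ 575.67430088 -307.49123278  150.        ] [ 574.33019387 -306.66020529  150.        ] [ 575.60865775 -306.85956483  151.48465636]
0.15 [236.45267224 496.12802668 204.58712441]
```

>>> arm_command --moves '[{"slide": [0,0,1],"twist": [1,0,0]},{"slide": [0,0,1],"twist": [1,0,0]},{"slide": [0,0,1],"twist": [1,0,0]},{"slide": [0,0,1],"twist": [1,0,0]},{"slide": [0,0,1],"twist": [1,0,0]},{"slide": [0,0,1],"twist": [1,0,0]},{"slide": [0,0,1],"twist": [1,0,0]},{"slide": [0,0,1],"twist": [1,0,0]}]' --gripper 0.6

```text
t: 1.15
position: [372.4, 312.2, 205.0]
tcp_rot: [[-0.001, 1.0, 0.004], [-0.001, 0.004, -1.0], [-1.0, -0.001, 0.001]]
contact_force: [0.2, 0.5, -0.4]
finger_gap: 0.602
```

>>> arm_command --moves '[{"slide": [0,0.4,1]},{"slide": [0,0.4,1]},{"slide": [0,0.4,1]},{"slide": [0,0.4,1]},{"slide": [0,0.4,1]},{"slide": [0,0.4,1]},{"slide": [0,0.4,1]},{"slide": [0,0.4,1]}]'

```text
validation failed for argument at $.mo...
```

>>> arm_command --moves '[{"slide": [0,0.4,1]},{"slide": [0,0.4,1]},{"slide": [0,0.4,1]},{"slide": [0,0.4,1]},{"slide": [0,0.4,1]},{"slide": [0,0.4,1]},{"slide": [0,0.4,1]},{"slide": [0,0.4,1]}]'

```text
validation failed for argument at $.mo...
```

>>> arm_command --moves '[{"slide": [0,0.3,0.6]},{"slide": [0,0,0]},{"slide": [0,0,0]}]'

```text
validation failed for argument at $.mo...
```

```bash
python3 - <<'E'
from h import *
s=state();print(s['t'],s['position'])
W=camera_info('wrist');im=grab_frame('wrist')
np.savez('w1.npz',**W)
for z in (150,70): print(px(W,(575.2,-307,z)))
print(px(W,(592.4,-107.7,90)))
cv2.imwrite('pics/w1.png',im[:,:,::-1])
E
```

```text
1.15 [372.44583319 312.22732883 204.95860274]
[439.11703594 696.53973962]
[412.91882971 603.87090201]
[448.20413907 523.72405904]
```

View pics/w1.png

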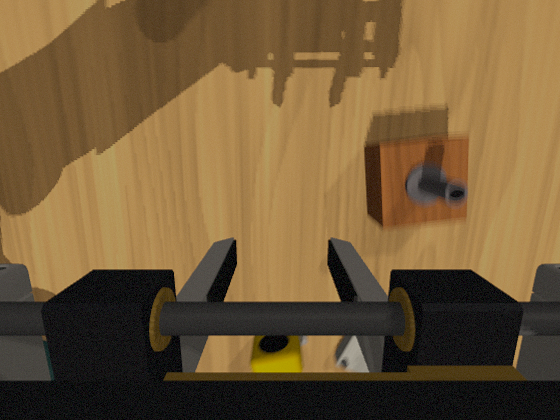

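The three calls were refused because the twist was missing. The wrist view shows the slim pipe in its stand at (430,185), well to the side of the tool. Resending with twists.

>>> arm_command --moves '[{"slide": [0,0.4,1],"twist": [0,0,0]},{"slide": [0,0.4,1],"twist": [0,0,0]},{"slide": [0,0.4,1],"twist": [0,0,0]},{"slide": [0,0.4,1],"twist": [0,0,0]},{"slide": [0,0.4,1],"twist": [0,0,0]},{"slide": [0,0.4,1],"twist": [0,0,0]},{"slide": [0,0.4,1],"twist": [0,0,0]},{"slide": [0,0.4,1],"twist": [0,0,0]}]'

```text
t: 2.2
position: [470.7, 73.6, 205.2]
tcp_rot: [[-0.0, 1.0, 0.01], [0.0, 0.01, -1.0], [-1.0, -0.0, -0.0]]
contact_force: [0.2, 0.4, -0.2]
finger_gap: 0.597
```

>>> arm_command --moves '[{"slide": [0,0.4,1],"twist": [0,0,0]},{"slide": [0,0.4,1],"twist": [0,0,0]},{"slide": [0,0.4,1],"twist": [0,0,0]},{"slide": [0,0.4,1],"twist": [0,0,0]},{"slide": [0,0.4,1],"twist": [0,0,0]},{"slide": [0,0.4,1],"twist": [0,0,0]},{"slide": [0,0,0],"twist": [0,0,0]},{"slide": [0,0,0],"twist": [0,0,0]}]'

```text
t: 3.2
position: [543.8, -104.3, 205.1]
tcp_rot: [[-0.001, 1.0, 0.01], [0.001, 0.01, -1.0], [-1.0, -0.001, -0.001]]
contact_force: [-0.4, 0.4, -0.6]
finger_gap: 0.6
```

```bash
python3 - <<'E'
from h import *
s=state();print(s['t'],s['position'])
W=camera_info('wrist');im=grab_frame('wrist')
np.savez('w2.npz',**W)
print(W['origin'])
for z in (150,70): print(px(W,(575.2,-307,z)))
print(px(W,(592.4,-107.7,90)))
cv2.imwrite('pics/w2.png',im[:,:,::-1])
E
```

```text
3.2 [ 543.83985173 -104.34136349  205.12143769]
[543.52316019 -36.86110043 385.53911403]
[312.38000461 432.39171524]
[305.96095653 370.99393511]
[330.41203235 214.58573138]
```

View pics/w2.png

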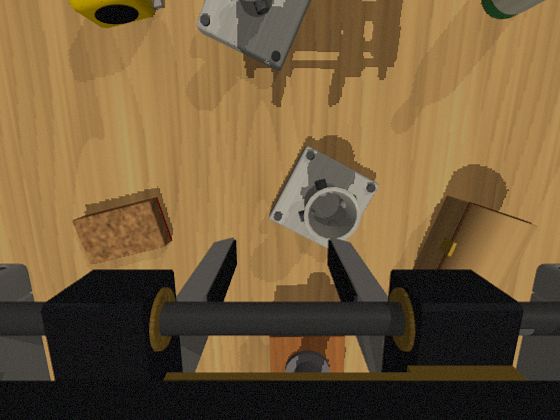

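The wrist view shows the wide outlet's rim at about (331,212), close to the predicted (330,215), with the thick pipe's shoulder at (307,365). I'll fit the rim more finely.

```bash
python3 - <<'E'
from h import *
W=dict(np.load('w2.npz'))
im=cv2.imread('pics/w2.png')
c=im[170:260,270:390];cv2.imwrite('pics/w2c.png',cv2.convertScaleAbs(cv2.resize(c,None,fx=6,fy=6,interpolation=cv2.INTER_CUBIC),alpha=1.3))
# predicted outer rim extents for centre
for r in(29,24):
    q=np.array([px(W,(592.4+r*np.cos(a),-107.7+r*np.sin(a),90)) for a in np.linspace(0,6.28,90)])
    print(r,(q.min(0)-[270,170])*6,(q.max(0)-[270,170])*6)
E
```

```text
29 [187.26736965  93.43269502] [537.98766176 434.12933766]
24 [217.46050677 124.00601831] [507.69131379 405.91879537]
```

View pics/w2c.png

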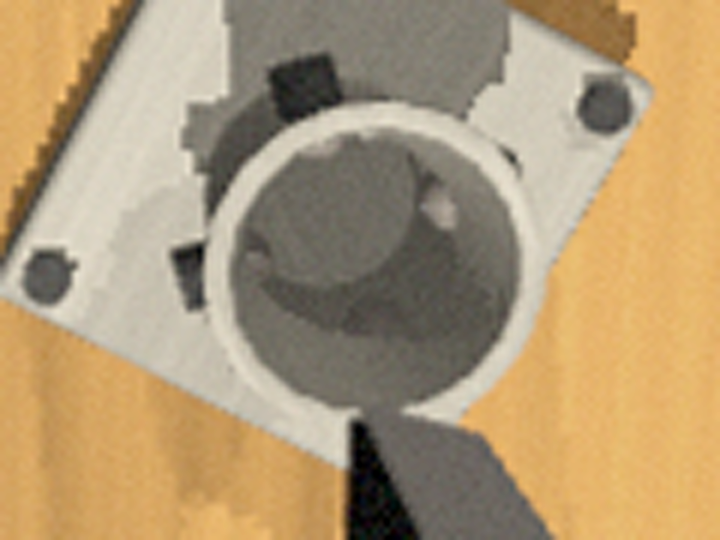

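>>> arm_command --moves '[{"slide": [0,0.25,1],"twist": [0,0,0]},{"slide": [0,0.25,1],"twist": [0,0,0]},{"slide": [0,0.25,1],"twist": [0,0,0]},{"slide": [0,0.25,1],"twist": [0,0,0]},{"slide": [0,0,1],"twist": [0,0,0]},{"slide": [0,0,1],"twist": [0,0,0]},{"slide": [0,0,0.75],"twist": [0,0,0]},{"slide": [0,0,0],"twist": [0,0,0]}]'

```text
t: 4.25
position: [575.7, -307.8, 205.2]
tcp_rot: [[-0.0, 1.0, 0.008], [0.001, 0.008, -1.0], [-1.0, -0.0, -0.001]]
contact_force: [0.1, -0.5, -0.0]
finger_gap: 0.599
```

```bash
python3 - <<'E'
from h import *
s=state();print(s['t'],s['position'])
W=camera_info('wrist');im=grab_frame('wrist')
np.savez('w3.npz',**W)
def ext(x,y,z,r):
    q=np.array([px(W,(x+r*np.cos(a),y+r*np.sin(a),z)) for a in np.linspace(0,6.28,90)])
    return (q.min(0)-[220,150])*4,(q.max(0)-[220,150])*4
print(ext(575.2,-307,150,16),ext(575.2,-307,70,27))
cv2.imwrite('pics/w3.png',im[:,:,::-1])
c=im[150:290,220:400,::-1];cv2.imwrite('pics/w3c.png',cv2.convertScaleAbs(cv2.resize(c,None,fx=4,fy=4,interpolation=cv2.INTER_CUBIC),alpha=1.6))
E
```

```text
4.25 [ 575.72168967 -307.81048947  205.15791931]
(array([163.07041135, 227.82141466]), array([323.19266155, 382.04974326])) (array([141.55696817, 120.90274997]), array([346.56787444, 321.60638246]))
```

View pics/w3.png

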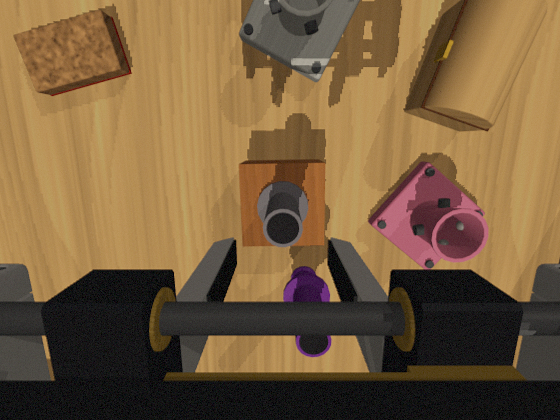

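View pics/w3c.png

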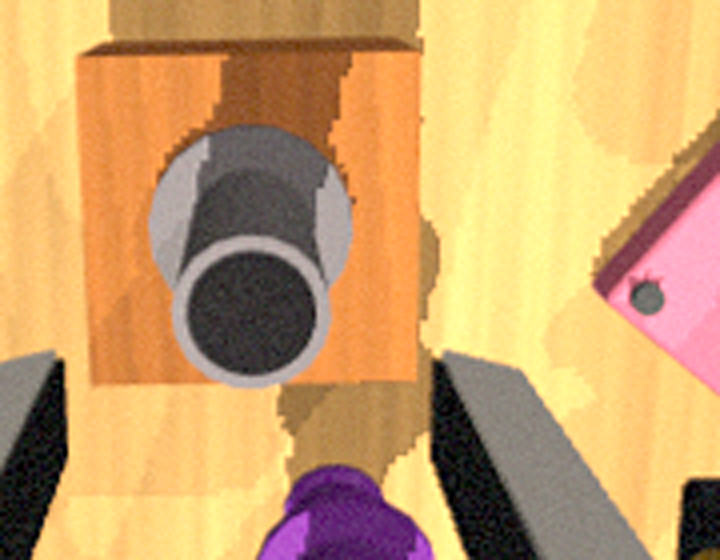

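The pipe rim centre is at crop (252,311), within 2 mm of the prediction. It sits midway between the fingers, and the purple look-alike is clear behind. Descending now to grasp.

>>> arm_command --moves '[{"slide": [0.8,0,0],"twist": [0,0,0]},{"slide": [0.8,0,0],"twist": [0,0,0]},{"slide": [0.8,0,0],"twist": [0,0,0]},{"slide": [0.8,0,0],"twist": [0,0,0]},{"slide": [0.6,0,0],"twist": [0,0,0]},{"slide": [0,0,0],"twist": [0,0,0]}]'

```text
t: 5.05
position: [575.1, -305.8, 89.7]
tcp_rot: [[-0.003, 1.0, 0.01], [0.002, 0.01, -1.0], [-1.0, -0.003, -0.002]]
contact_force: [0.3, -0.1, 0.4]
finger_gap: 0.599
```

>>> arm_command --moves '[{"slide": [0,0,0],"twist": [0,0,0]},{"slide": [0,0,0],"twist": [0,0,0]},{"slide": [0,0,0],"twist": [0,0,0]},{"slide": [0,0,0],"twist": [0,0,0]},{"slide": [0,0,0],"twist": [0,0,0]},{"slide": [0,0,0],"twist": [0,0,0]}]' --gripper 0.2 --force 35

```text
t: 5.8
position: [576.4, -307.7, 92.7]
tcp_rot: [[0.002, 1.0, 0.009], [-0.001, 0.009, -1.0], [-1.0, 0.002, 0.001]]
contact_force: [0.2, 0.1, 5.7]
finger_gap: 0.339
```

>>> arm_command --moves '[{"slide": [-0.5,0,0],"twist": [0,0,0]},{"slide": [-0.6,0,0],"twist": [0,0,0]},{"slide": [-0.7,0,0],"twist": [0,0,0]},{"slide": [-0.7,0,0],"twist": [0,0,0]},{"slide": [-0.7,0,0],"twist": [0,0,0]},{"slide": [-0.3,0,0],"twist": [0,0,0]},{"slide": [0,0,0],"twist": [0,0,0]}]'

```text
t: 6.68
position: [576.1, -307.5, 197.5]
tcp_rot: [[0.001, 1.0, 0.009], [-0.001, 0.009, -1.0], [-1.0, 0.001, 0.001]]
contact_force: [-0.2, -0.2, -1.2]
finger_gap: 0.334
```

```bash
python3 - <<'E'
from h import *
s=state();print(s['t'],s['position'],s['finger_gap'],s['contact_force'])
im=grab_frame('scene');cv2.imwrite('pics/s4.png',cv2.convertScaleAbs(cv2.resize(im[140:320,80:340,::-1],None,fx=3,fy=3),alpha=1.5))
E
```

```text
6.675 [ 576.1295928  -307.53344567  197.51473789] 0.3339944779079872 [-0.18076646 -0.21671871 -1.19265246]
```

View pics/s4.png

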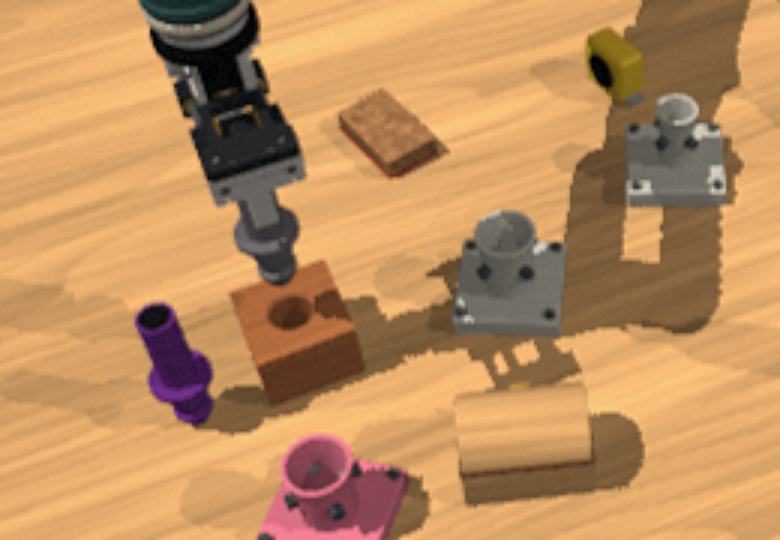

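The crop shows the pipe held upright with its nose clear of the empty stand hole at (290,312), and the wide outlet at (505,240). Traversing to the outlet.

>>> arm_command --moves '[{"slide": [0,0.1,-0.75],"twist": [0,0,0]},{"slide": [0,0.1,-1],"twist": [0,0,0]},{"slide": [0,0.1,-1],"twist": [0,0,0]},{"slide": [0,0.1,-1],"twist": [0,0,0]},{"slide": [0,0.1,-1],"twist": [0,0,0]},{"slide": [0,0.1,-1],"twist": [0,0,0]},{"slide": [0,0.05,-0.9],"twist": [0,0,0]},{"slide": [0,0,0],"twist": [0,0,0]}]'

```text
t: 7.72
position: [593.1, -104.5, 195.7]
tcp_rot: [[-0.001, 1.0, 0.013], [0.001, 0.013, -1.0], [-1.0, -0.001, -0.001]]
contact_force: [0.2, -0.0, -0.7]
finger_gap: 0.336
```

>>> arm_command --moves '[{"slide": [0,0,0],"twist": [0,0,0]},{"slide": [0,0,0],"twist": [0,0,0]}]'

```text
t: 7.98
position: [593.3, -108.3, 196.1]
tcp_rot: [[-0.001, 1.0, 0.008], [-0.0, 0.008, -1.0], [-1.0, -0.001, 0.0]]
contact_force: [-0.5, -0.1, -2.1]
finger_gap: 0.334
```

```bash
python3 - <<'E'
from h import *
s=state();print(s['t'],s['position'],s['finger_gap'],s['contact_force'])
for n,(r0,r1,c0,c1) in dict(scene=(140,290,150,350),top=(160,280,230,430)).items():
  im=grab_frame(n);cv2.imwrite(f'pics/{n}5.png',cv2.convertScaleAbs(cv2.resize(im[r0:r1,c0:c1,::-1],None,fx=4,fy=4),alpha=1.6))
E
```

```text
7.975 [ 593.33713049 -108.32340699  196.14971307] 0.3336040199350795 [-0.52710808 -0.07219432 -2.09279552]
```

View pics/scene5.png

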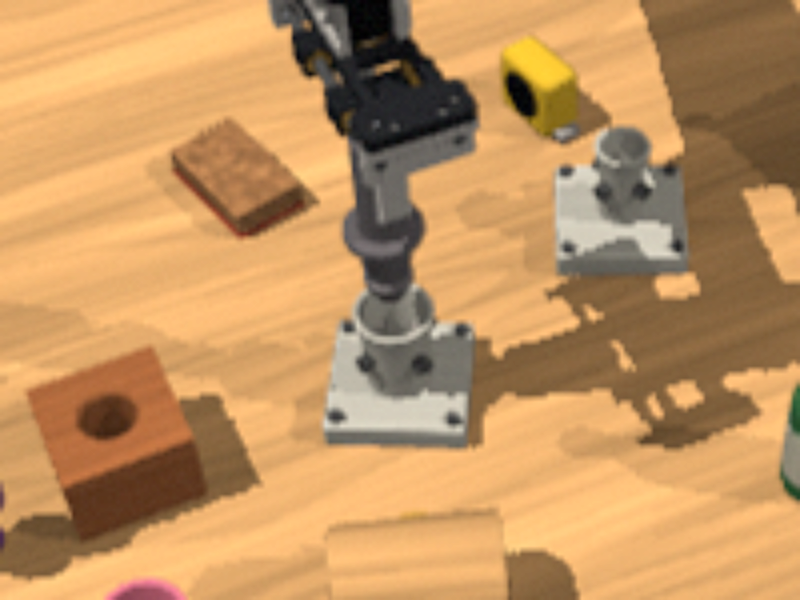

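The crop shows the pipe nose at (390,285), directly over the outlet mouth at (395,310). Descending partway, then checking force.

>>> arm_command --moves '[{"slide": [0.4,0,0],"twist": [0,0,0]},{"slide": [0.4,0,0],"twist": [0,0,0]},{"slide": [0.3,0,0],"twist": [0,0,0]},{"slide": [0.2,0,0],"twist": [0,0,0]},{"slide": [0.1,0,0],"twist": [0,0,0]},{"slide": [0,0,0],"twist": [0,0,0]}]'

```text
t: 8.82
position: [593.6, -107.6, 154.4]
tcp_rot: [[-0.0, 1.0, 0.009], [0.0, 0.009, -1.0], [-1.0, -0.0, -0.0]]
contact_force: [0.1, 0.6, -1.3]
finger_gap: 0.336
```

>>> arm_command --moves '[{"slide": [0.2,0,0],"twist": [0,0,0]},{"slide": [0.2,0,0],"twist": [0,0,0]},{"slide": [0.2,0,0],"twist": [0,0,0]},{"slide": [0,0,0],"twist": [0,0,0]}]'

```text
t: 9.32
position: [593.7, -107.6, 135.9]
tcp_rot: [[0.0, 1.0, 0.009], [0.0, 0.009, -1.0], [-1.0, 0.0, -0.0]]
contact_force: [0.6, -0.1, -1.0]
finger_gap: 0.336
```

No contact yet. Continuing: about 17 mm to seating.

>>> arm_command --moves '[{"slide": [0.15,0,0],"twist": [0,0,0]},{"slide": [0.15,0,0],"twist": [0,0,0]},{"slide": [0.1,0,0],"twist": [0,0,0]},{"slide": [0,0,0],"twist": [0,0,0]}]'

```text
t: 9.82
position: [594.4, -108.1, 124.3]
tcp_rot: [[0.002, 1.0, 0.009], [-0.001, 0.009, -1.0], [-1.0, 0.002, 0.001]]
contact_force: [2.9, -1.1, -3.0]
finger_gap: 0.336
```

>>> arm_command --moves '[{"slide": [0.1,0,0],"twist": [0,0,0]},{"slide": [0.1,0,0],"twist": [0,0,0]},{"slide": [0,0,0],"twist": [0,0,0]}]'

```text
t: 10.2
position: [593.1, -107.3, 118.7]
tcp_rot: [[-0.001, 1.0, 0.009], [0.001, 0.009, -1.0], [-1.0, -0.001, -0.001]]
contact_force: [-1.5, 1.2, 3.3]
finger_gap: 0.338
```

>>> arm_command --moves '[{"slide": [0.05,0,0],"twist": [0,0,0]},{"slide": [0,0,0],"twist": [0,0,0]}]'

```text
t: 10.45
position: [593.1, -107.3, 118.6]
tcp_rot: [[-0.0, 1.0, 0.009], [0.0, 0.009, -1.0], [-1.0, -0.0, -0.0]]
contact_force: [-3.6, 0.4, 7.4]
finger_gap: 0.336
```

>>> arm_command --moves '[{"slide": [0.05,0,0],"twist": [0,0,0]},{"slide": [0,0,0],"twist": [0,0,0]}]'

```text
t: 10.7
position: [593.1, -107.3, 118.7]
tcp_rot: [[0.001, 1.0, 0.009], [0.0, 0.009, -1.0], [-1.0, 0.001, -0.0]]
contact_force: [-5.0, 2.2, 11.8]
finger_gap: 0.337
```

The position stalls at the expected seated height of 118.7. I'll push past the ball resistance to make sure.

>>> arm_command --moves '[{"slide": [0.1,0,0],"twist": [0,0,0]},{"slide": [0.05,0,0],"twist": [0,0,0]},{"slide": [0,0,0],"twist": [0,0,0]}]'

```text
t: 11.08
position: [593.2, -107.3, 118.6]
tcp_rot: [[0.003, 1.0, 0.009], [-0.001, 0.009, -1.0], [-1.0, 0.003, 0.001]]
contact_force: [-10.0, 3.2, 25.6]
finger_gap: 0.337
```

```bash
python3 - <<'E'
from h import *
s=state();print(s['t'],s['position'],s['finger_gap'],s['contact_force'])
im=grab_frame('scene');cv2.imwrite('pics/s6.png',cv2.convertScaleAbs(cv2.resize(im[170:260,190:310,::-1],None,fx=6,fy=6,interpolation=cv2.INTER_CUBIC),alpha=1.6))
E
```

```text
11.075 [ 593.1653929  -107.30983347  118.56823306] 0.336777084431768 [-9.99257392  3.16858702 25.59065141]
```

View pics/s6.png

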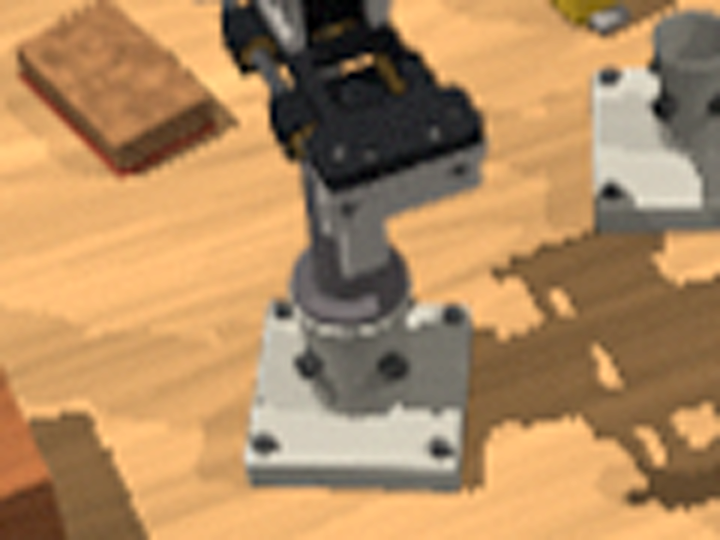

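The crop shows the shoulder disc at (350,290) sitting on the outlet rim at 25 N, with no gap. I'll relieve the push, open and retreat straight up.

>>> arm_command --moves '[{"slide": [-0.15,0,0],"twist": [0,0,0]},{"slide": [-0.1,0,0],"twist": [0,0,0]},{"slide": [0,0,0],"twist": [0,0,0]}]'

```text
t: 11.5
position: [593.3, -107.4, 118.7]
tcp_rot: [[-0.001, 1.0, 0.009], [0.001, 0.009, -1.0], [-1.0, -0.001, -0.001]]
contact_force: [-2.5, 1.3, 6.0]
finger_gap: 0.338
```

>>> arm_command --moves '[{"slide": [0,0,0],"twist": [0,0,0]},{"slide": [0,0,0],"twist": [0,0,0]},{"slide": [0,0,0],"twist": [0,0,0]},{"slide": [0,0,0],"twist": [0,0,0]}]' --gripper 0.6

```text
t: 12.0
position: [593.4, -107.7, 118.0]
tcp_rot: [[-0.001, 1.0, 0.009], [0.0, 0.009, -1.0], [-1.0, -0.001, -0.0]]
contact_force: [0.1, -0.3, 0.1]
finger_gap: 0.597
```

```bash
python3 - <<'E'
from h import *
s=state();print(s['t'],s['position'],s['finger_gap'],s['contact_force'])
E
```

```text
12.0 [ 593.4428636  -107.68321486  117.96820194] 0.5969101860128051 [ 0.14427633 -0.34889915  0.05583806]
```

>>> arm_command --moves '[{"slide": [-0.6,0,0],"twist": [0,0,0]},{"slide": [-0.8,0,0],"twist": [0,0,0]},{"slide": [-0.8,0,0],"twist": [0,0,0]},{"slide": [-0.8,0,0],"twist": [0,0,0]},{"slide": [-0.8,0,-0.5],"twist": [0,0,0]},{"slide": [0,0,-0.8],"twist": [0,0,0]},{"slide": [0,0,-0.8],"twist": [0,0,0]},{"slide": [0,0,-0.8],"twist": [0,0,0]}]'

```text
t: 13.0
position: [593.1, -20.1, 234.4]
tcp_rot: [[0.003, 1.0, 0.009], [-0.0, 0.009, -1.0], [-1.0, 0.003, 0.0]]
contact_force: [0.9, 0.1, -0.5]
finger_gap: 0.599
```

>>> arm_command --moves '[{"slide": [0,0,-0.8],"twist": [0,0,0]},{"slide": [0,0,-0.8],"twist": [0,0,0]},{"slide": [0,0,0],"twist": [0,0,0]},{"slide": [0,0,0],"twist": [0,0,0]}]'

```text
t: 13.5
position: [592.5, 26.6, 233.4]
tcp_rot: [[0.001, 1.0, 0.009], [-0.001, 0.009, -1.0], [-1.0, 0.001, 0.001]]
contact_force: [0.8, -0.2, -0.4]
finger_gap: 0.597
```

```bash
python3 - <<'E'
from h import *
s=state();print(s['t'],s['position'],s['finger_gap'],s['contact_force'])
S=camera_info('scene');T=camera_info('top')
q=px(S,(592.9,-107.9,176));print('pred top of pipe, scene crop',(q-[190,150])*5, 'top cam',px(T,(592.9,-107.9,176)))
im=grab_frame('scene');cv2.imwrite('pics/s7.png',cv2.convertScaleAbs(cv2.resize(im[150:260,190:340,::-1],None,fx=5,fy=5,interpolation=cv2.INTER_CUBIC),alpha=1.6))
im=grab_frame('top');cv2.imwrite('pics/t7.png',cv2.convertScaleAbs(im[:,:,::-1],alpha=1.4))
E
```

```text
13.5 [592.54962237  26.60307561 233.35376719] 0.5969001583307585 [ 0.78108191 -0.17510941 -0.38305829]
pred top of pipe, scene crop [279.52342735 228.48131942] top cam [320.3685969  218.15611155]
```

View pics/s7.png

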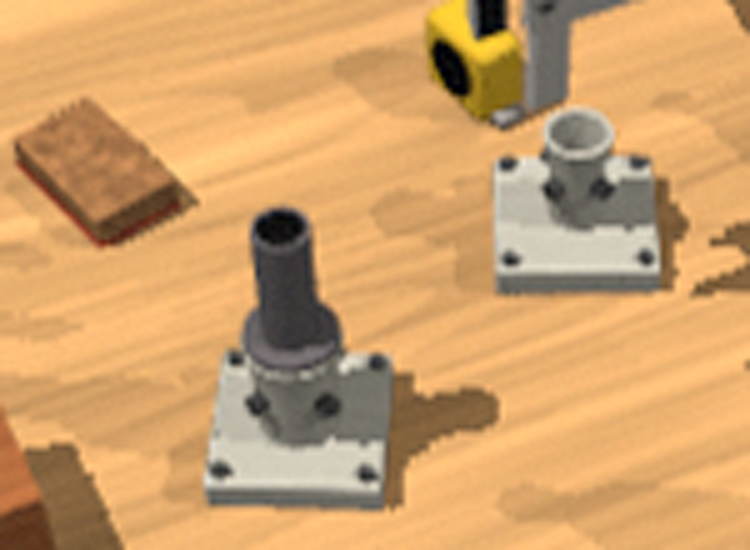

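View pics/t7.png

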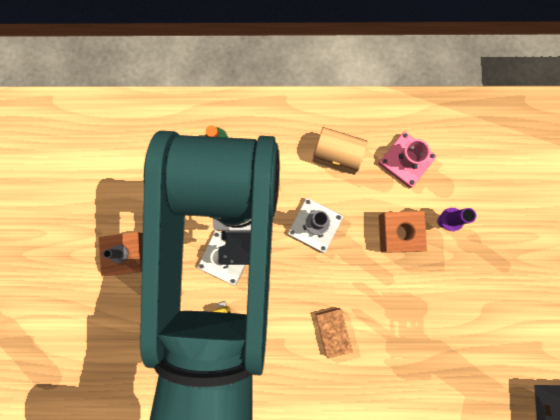

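The pipe stands upright in the wide outlet. Its top is at crop (281,228) against a predicted (280,228) for full seating, and at (320,218) in the top view, exactly as predicted. The slim pipe is still in its stand at (115,253), and the other things have not moved. Handing in.

```bash
python3 -c "
from cell import *
print(close_job())"
```

```text
the job is handed in; nothing more can be done
None
```

The thick grey pipe is out of its stand and fully seated in the wide metal outlet. I released it and moved the gripper clear, and handed in at about 13.6 s of the 42 s allowed.

- **Seating:** The tool stopped at z = 118.7 mm, the computed seated height, and did not move further under about 25 N of push, more than the 15 N the balls can resist. I could not hear or see the click itself, so the snap-in is inferred from that stop.
- **After release:** In both views the pipe's top was within about 1 px of the predicted fully seated position, with the shoulder on the rim. The gripper was clear and touching nothing.
- **Everything else:** The slim pipe stayed in its stand, and the purple and pink look-alikes were not touched.
- **Disagreement:** The wrist camera put both the pipe and the outlet about 2 mm from the fixed cameras' positions. The offset between pipe and outlet agreed to about 0.5 mm, so I moved by that.
- **Refused calls:** Three early move calls were refused for a missing twist field. Nothing moved, and I resent the moves.

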